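Clamp a pendant blank in the drilling jig and spot the drill over its punch mark

ROBOT

A 6-joint arm with a two-finger parallel gripper is mounted at the origin on a cart in front of the work surface, level with it; the furniture and walls round the work are solid. World frame = base frame: x ahead of the robot, y to its left, z up, the work surface at z = 0. Lengths are in m, angles in rad, forces in N, time in s.
With the tool pointing down it reaches from about 0.4 to 0.825 m from the base axis. Payload 7 kg.
Tool frame: the origin (TCP) lies at the very end of the fingers, on their centre line; the grasp point (between the pads) lies arm.hold_point_z behind it (arm.hold_point_z is the distance from the TCP to the grasp point, in m); z points along the fingers, y is the line along which they close (so a half turn about z gives the same grasp; the last joint's range is limited). The gripper opens to 88 mm and grips with 3 to 60 N. Pads are 19 mm wide; open, the fingers measure 130 mm over their backs; the gripper's body (78 mm by 193 mm) begins 47 mm behind the grasp point.
Start: joints at [1.454, 0.359, 0.012, 0, -1.224, -0.288], TCP at [0.266, 0.62, 0.227] pointing down, gripper open.
Joint ranges: [-3.07, 3.07], [-1.43, 2.12], [-1.02, 1.25], [-3.03, 1.67], [-3.05, -0], [-3.03, 3.03]. Speed limits (rad/s): [2.39, 2.39, 3.01, 3.14, 3.14, 3.14].

INTERFACE

Orientations are given as [roll, pitch, yaw] about the fixed x, y, z axes, in that order (R = Rz(yaw) Ry(pitch) Rx(roll)).
In Python, from station import arm, vision, probe_bus, job_done gives the robot as it stands (arm), with the cameras (vision), the job as plain functions and the readings (probe_bus).
- The arm moves only by the tool nudge_tcp, called after ">>>" as name(argument=value, ...), one argument or row to a line, values as JSON. Schema: {"type":"object","properties":{"offsets":{"type":"array","items":{"type":"number"},"minItems":5,"maxItems":100},"grip_n":{"type":"number"},"only":{"type":"string"},"quiet":{"type":"boolean"},"lines":{"type":"string"}},"required":["offsets"],"additionalProperties":false}. offsets is one flat list of numbers that holds 1 to 20 rows one after another, with no inner brackets; each row has 5 numbers: the finger opening in m, then dx, dy, dz in fractions of the full range, 1 being 100 cm, then a turn about the tool's z in parts of the range, where 1.0 means 360 degrees; each row is the pose to reach, as a shift and turn from the pose commanded when the call began, along the tool's axes at that moment; what a row does not reach only later rows make up. A row lasts 1/12 s, in which the tool goes at most 0.0417 m and 0.125 rad, less where a joint would pass 70% of its speed; a pose out of reach is approached as far as the arm can. The fingers move at their own pace and stop on an object; grip_n is the grip in N (left out, the last holds). Time passes only in rows, so rows that do not move let the fingers close. The tool returns the time, the measured TCP pose, the force, the opening and the grip force at its end. only (a regular expression) keeps the lines of the reply that match it, lines (a string "A,B") keeps lines A to B, and quiet returns only ok. A shift or turn number past 1, either way, is cut back to 1. Input that does not fit is refused with a message, and nothing moves.
- probe_bus.get_state(): the state, without advancing time (a new reading comes with each control period).
- vision.grab_frame(name): name is "scene" or "top" or "wrist"; returns the picture (400x640x3 uint8, red, green, blue); there is no depth.
- vision.camera_params(name): a dict with "fx", "fy", "cx", "cy" (pixels), "D" ([k1, k2, p1, p2, k3] as OpenCV has them; the pictures are not rectified), "T" (4x4, takes a point from camera to world coordinates); the wrist camera has in their place "hand_eye" (4x4, takes a point from camera to tool coordinates, whose origin is the TCP and whose axes are the flange's). Camera axes: x right, y down, z forward; pixel columns grow to the right and rows downward; lengths in m; the calibration is good to about 2 mm. A picture is of the moment at which its call begins: read the wrist's pose just before it. camera_params takes no time and is no camera call.
- job_done(): hands the job in; it is judged then, once.
The state is a dict: "t": time; "q": joint angles; "qd": joint speeds; "joint_efforts": joint torques, N m; "eef_pos": TCP position; "ee_rot": TCP orientation; "force": force on the tool from outside, world axes, zero at the start; "moment": the same for the moment, N m; "width": finger opening in m; "gripper_force": force on a finger pad.
Only numpy, scipy, OpenCV 4.12 (cv2) and the standard library are available. Lean on these libraries where they do the work, as an engineer would, in place of code of your own. Each camera call takes 0.05 s, during which the arm holds its last target. There are 200 camera calls.

TASK

First clamp the round brass blank: press the sprung leaf of the drilling jig down (it has a rubber pad for that) until the catch at the front snaps over it and it stays down by itself. Then lift the cordless drill out of its stand, carry it clear of the things standing in between, which stay where they are, and bring it down through the window in the leaf without ever touching blank or jig with it. The program finishes while still holding the drill hovering there, upright and still, with the tip of the bit straight above the punch mark and about 5 mm off the blank, ready to drill.

Things in the scene. Friction and masses are not known exactly. Their poses are not given: they have to be found in the camera images.
- jig: leaf drilling jig, fixed: dark steel base 122 x 84 x 12 mm with a hinged bright steel leaf 68 mm wide. Origin at bench level under mid-nest; x points from the catch (front) to the hinge (back), z up. Leaf hinge: along y at x +50, z 22 mm. Leaf shut: level, z 19 to 25 mm, window 42 x 40 mm over the nest. Sprung catch hook in front: x -60 to -90 mm, up to 42 mm high, keep fingers off it
- leaf (a joint): hinge of the leaf, rad: 0 = sprung open (front end sloping up 0.5 rad), grows as it is pressed down; caught and level at 0.50, end stop at 0.522. Pressing the pad takes up to about 8 N; press on to the end stop, then let go: it stays at about 0.50 if caught, springs back to 0 if not
- leaf_pad (a point): middle of the top of the ribbed rubber press pad (20 x 32 mm) on the front of the leaf. Leaf open: at jig x -26, y 0, z 70 mm; caught: x -40, z 27.5 mm; at the end stop 2 mm lower
- blank: loose round brass pendant blank, 60 mm across, 3 mm thick, lying between four low pins on the jig's base, its top 15 mm above the bench; origin in the middle of its underside. Its turn varies
- punch_mark (a point): centre-punch mark on the top of the blank, where two scribed lines cross, 9 mm from the blank's middle (along the blank's own x)
- drill: loose cordless drill, slim, upright, bit down, 150 mm long, about 0.14 kg; origin at the bit's tip, z up along it. Bit 2.5 mm thick, 22 mm long; chuck and bright nose up to 16 mm thick as far as z = 58 mm; then a smooth round black handle 24 mm thick to z = 146 mm: grip it from above at about z = 118 mm, any turn
- drill_tip (a point): tip of the drill bit
- drill_stand: fixed stand: steel foot 68 mm across and an upright wooden tube 32 mm thick, 64 mm high, bore 18 mm; origin at bench level on its axis. The drill's nose hangs in the bore with the shoulder of the handle on the rim, bit tip 6 mm above the bench; lift it 60 mm straight up to free it
- paste_pot: white pot with tan lid, 65 mm across, 29 mm high, loose, stands between jig and stand; origin at its foot
- match_tin: small upright tin box 31 x 53 x 82 mm, loose, stands between jig and stand; origin at its foot
- burr_stand: round wooden block 56 mm across, 52 mm high with burrs stuck in it, loose, stands between jig and stand; origin at its foot
- black_bottle: dark bottle 45 mm across, 80 mm high, loose, stands between jig and stand; origin at its foot
- flex_shaft_stand: fixed steel post of the flexible-shaft motor near the right front corner of the bench, over 1 m high, 31 mm thick (collars 41 mm); it rises 72 to 78 mm to the left (+y) of this origin, and a handpiece hanging on it reaches 70 mm towards the robot at 0.3 to 0.44 m height. Keep the arm clear of it: swing past in front of it (x below 0.3 m)

How it is judged:
On the way, in this order (a step that is already met when the one before it is completed fails the run):
1. the leaf is down on the blank, held by its catch with the fingers off it (value of joint leaf above 0.48 rad and contact force between jig and the arm below 0.1 N and contact force between jig and the fingers below 0.1 N), for 0.2 s.
2. the drill is lifted clear out of its stand in the fingers (z of drill_tip in the frame of drill_stand above 0.066 m and contact force between drill and the fingers above 1 N and value of joint leaf above 0.48 rad), for 0.1 s.
At the end, for the whole second after the job is handed in: The leaf is caught down and its pads press on the blank; the drill hangs still in the fingers, upright within 0.1 rad, touching neither blank, jig nor stand, the bit's tip within 4 mm of the punch mark sideways and 1.5 to 10 mm above the top of the blank; the fingers are off the jig (value of joint leaf above 0.48 rad and contact force between jig and blank above 2 N and horizontal distance between drill_tip and punch_mark below 0.004 m and z of drill_tip in the frame of blank between 0.0045 and 0.013 m and angle between drill's own z axis and vertical below 0.1 rad and linear speed of drill below 0.02 m/s and contact force between drill and the fingers above 1 N and contact force between drill and jig below 0.05 N and contact force between drill and blank below 0.05 N and contact force between drill and drill_stand below 0.05 N and contact force between jig and the fingers below 0.1 N); the arm keeps its last pose, push and grip.
It fails at once if the drill strikes the blank or the jig (contact force between drill and blank above 0.5 N or contact force between drill and jig above 0.5 N).
It fails at once if a thing standing between is pushed aside or knocked over (distance of any of paste_pot, match_tin, burr_stand, black_bottle from where it was at the start of the episode above 0.015 m or angle between any of paste_pot, match_tin, burr_stand, black_bottle's own z axis and vertical above 0.4 rad).
It also fails if it takes over 64 s, if anything falls off the work surface, if the arm or the gripper's body presses on something with over 40 N, if the wrist force passes 120 N, or if a joint passes its speed limit or range.

## Working session

There is one attempt and no reset: what is moved stays moved. The work goes in short steps, Python scripts to look and compute and a tool call to move; the robot and the scene stay as the last step left them, time stands still between calls to the robot, and variables do not carry over. Pictures are saved under pics/ and viewed, at most 13 in all, crops included, and the job is handed in when it is done.

```bash
ls; mkdir -p pics; python3 - <<'E'
from station import arm, vision, probe_bus, job_done
import cv2,numpy as np
s=probe_bus.get_state();print(s['t'],s['eef_pos'],s['ee_rot'],s['width'],arm.hold_point_z)
for n in("scene","top","wrist"):
    cv2.imwrite(f"pics/{n}0.png",vision.grab_frame(n)[:,:,::-1])
    p=vision.camera_params(n);print(n,{k:np.round(v,4).tolist() for k,v in p.items()})
E
```

```text
pics
station.py
0.0 [0.26566319 0.61997968 0.22560732] [ 3.13990735e+00 -1.35858148e-04 -4.04899041e-01] 0.08795227249843934 0.0188
scene {'fx': 392.506, 'fy': 392.506, 'cx': 317.6242, 'cy': 195.2442, 'D': [-0.0483, 0.0, 0.0, 0.0, 0.0], 'T': [[-0.7838, -0.3824, 0.4894, 0.0806], [-0.6208, 0.5063, -0.5986, 0.3536], [-0.0188, -0.7729, -0.6342, 0.6561], [0.0, 0.0, 0.0, 1.0]]}
top {'fx': 485.5022, 'fy': 485.5022, 'cx': 319.7371, 'cy': 200.7452, 'D': [-0.1041, 0.0, 0.0, 0.0, 0.0], 'T': [[0.0022, -0.9872, 0.1597, 0.3359], [-0.9999, -0.0006, 0.0101, -0.1809], [-0.0099, -0.1597, -0.9871, 1.3719], [0.0, 0.0, 0.0, 1.0]]}
wrist {'fx': 303.4222, 'fy': 303.4222, 'cx': 320.3978, 'cy': 198.0998, 'D': [0.0059, 0.0, 0.0, 0.0, 0.0], 'hand_eye': [[-0.0002, -0.962, -0.273, 0.0726], [1.0, -0.0002, -0.0, -0.001], [-0.0, -0.273, 0.962, -0.1591], [0.0, 0.0, 0.0, 1.0]]}
```

View pics/top0.png

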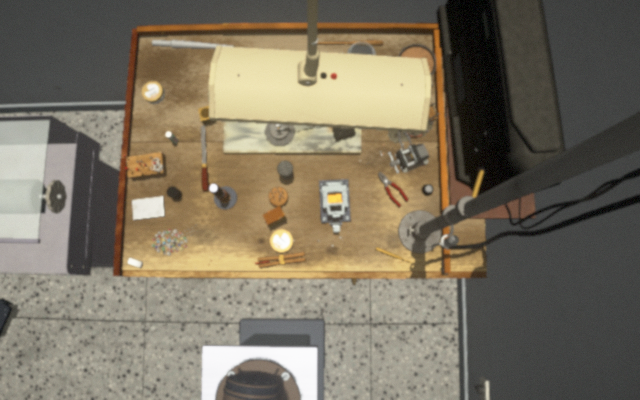

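View pics/scene0.png

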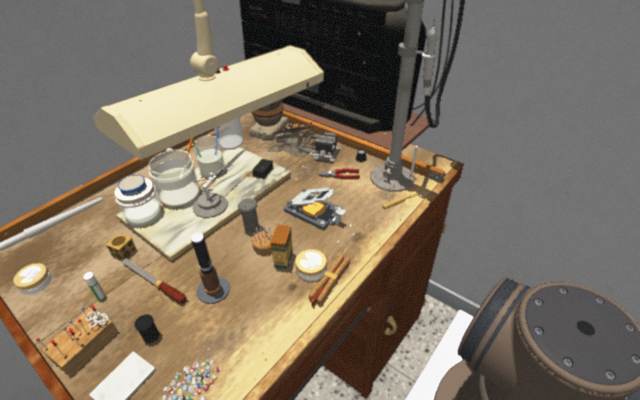

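Top view: jig at about (335,203) with its catch at (337,230) facing the robot, and the stand and drill at about (225,197). Burr stand (278,195), tin (274,215), bottle (285,170) and pot (281,240) stand in between.

```bash
cat > h.py <<'E'
from station import arm, vision, probe_bus, job_done
import cv2,numpy as np
from scipy.spatial.transform import Rotation as R
def K(p): return np.array([[p['fx'],0,p['cx']],[0,p['fy'],p['cy']],[0,0,1.]])
def tool():
    s=probe_bus.get_state();T=np.eye(4);T[:3,:3]=R.from_euler('xyz',s['ee_rot']).as_matrix();T[:3,3]=s['eef_pos'];return T
def cam(n,TT=None):
    p=vision.camera_params(n)
    T=np.array(p['T']) if 'T' in p else (tool() if TT is None else TT)@np.array(p['hand_eye'])
    return K(p),np.array(p['D'],float),T
def ray(c,uv):
    k,D,T=c;x=cv2.undistortPoints(np.array([[uv]],float),k,D)[0,0]
    return T[:3,3],T[:3,:3]@np.array([*x,1])
def on(c,uv,z):
    o,d=ray(c,uv);return o+d*(z-o[2])/d[2]
def proj(c,P):
    k,D,T=c;Ti=np.linalg.inv(T)
    return cv2.projectPoints(np.array(P,float).reshape(-1,1,3),cv2.Rodrigues(Ti[:3,:3])[0],Ti[:3,3],k,D)[0].reshape(-1,2)
def tri(c1,u1,c2,u2):
    o1,d1=ray(c1,u1);o2,d2=ray(c2,u2);d1/=np.linalg.norm(d1);d2/=np.linalg.norm(d2)
    A=np.c_[d1,-d2];s=np.linalg.lstsq(A,o2-o1,rcond=None)[0]
    a,b=o1+s[0]*d1,o2+s[1]*d2;return (a+b)/2,np.linalg.norm(a-b)
E
python3 - <<'E'
from h import *
c=cam("top")
for n,uv,z in[("jig",(335,203),.012),("catch",(337,230),.04),("stand foot",(226,197),.004),("drilltop",(213,189),.15),("burr",(278,195),.052),("tin",(274,215),.082),("bottle",(285,170),.08),("pot",(281,240),.029),("lamp",(320,125),.4),("post",(420,230),0)]:
    print(n,on(c,uv,z).round(3))
im=cv2.imread("pics/top0.png")[130:280,190:370]
a=cv2.resize(im,None,fx=4,fy=4,interpolation=cv2.INTER_CUBIC);cv2.imwrite("pics/topc.png",a)
E
```

```text
jig [ 0.55  -0.21   0.012]
catch [ 0.47  -0.215  0.04 ]
stand foot [0.568 0.103 0.004]
drilltop [0.564 0.107 0.15 ]
burr [ 0.566 -0.052  0.052]
tin [ 0.506 -0.045  0.082]
bottle [ 0.63  -0.073  0.08 ]
pot [ 0.443 -0.06   0.029]
lamp [ 0.653 -0.171  0.4  ]
post [ 0.474 -0.452  0.   ]
```

View pics/topc.png

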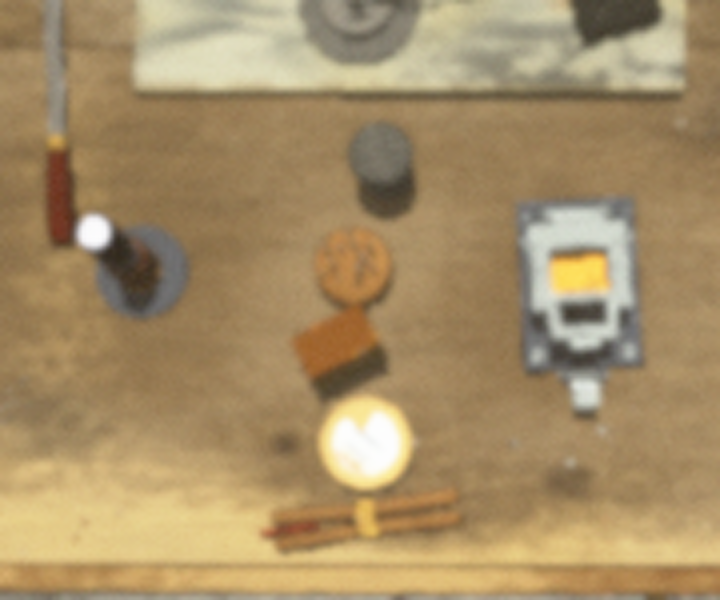

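Units first: turns go in shares of 360 degrees. So 2.737 rad / 6.2832 = 0.4356.

>>> nudge_tcp(
  offsets=[0.0, 0.542, 0.671, 0.026, 0.4356, 0.0, 0.542, 0.671, 0.026, 0.4356, 0.0, 0.542, 0.671, 0.026, 0.4356, 0.0, 0.542, 0.671, 0.026, 0.4356, 0.0, 0.542, 0.671, 0.026, 0.4356, 0.0, 0.542, 0.671, 0.026, 0.4356, 0.0, 0.542, 0.671, 0.026, 0.4356, 0.0, 0.542, 0.671, 0.026, 0.4356, 0.0, 0.542, 0.671, 0.026, 0.4356, 0.0, 0.542, 0.671, 0.026, 0.4356, 0.0, 0.542, 0.671, 0.026, 0.4356, 0.0, 0.542, 0.671, 0.026, 0.4356, 0.0, 0.542, 0.671, 0.026, 0.4356, 0.0, 0.542, 0.671, 0.026, 0.4356, 0.0, 0.542, 0.671, 0.026, 0.4356, 0.0, 0.542, 0.671, 0.026, 0.4356, 0.0, 0.542, 0.671, 0.026, 0.4356, 0.0, 0.542, 0.671, 0.026, 0.4356, 0.0, 0.542, 0.671, 0.026, 0.4356, 0.0, 0.542, 0.671, 0.026, 0.4356],
  grip_n=20,
)

```text
t: 1.82
eef_pos: [0.4917, -0.1836, 0.2014]
ee_rot: [3.142, 0.0, -2.911]
force: [0.9, 0.6, 0.9]
width: 0.0002
gripper_force: 0.0
```

```bash
python3 - <<'E'
from h import *
a,b=cam("top"),cam("scene")
for u,v in[((210,118),(133,150)),((430,128),(323,78))]:print(tri(a,u,b,v))
E
```

```text
(array([0.71483736, 0.09541882, 0.27850977]), np.float64(0.009964599153837425))
(array([ 0.69977404, -0.43828139,  0.23609816]), np.float64(0.00030015637432650224))
```

To row units: 0.18 rad / 6.2832 = 0.0286.

>>> nudge_tcp(
  offsets=[0.0, 0, -0.026, 0, 0.0286, 0.0, 0, -0.026, 0, 0.0286, 0.0, 0, -0.026, 0, 0.0286, 0.0, 0, -0.026, 0, 0.0286],
)

```text
t: 2.15
eef_pos: [0.4974, -0.2068, 0.201]
ee_rot: [3.141, -0.001, -3.084]
force: [0.1, -0.7, -1.1]
width: 0.0005
gripper_force: 0.0
```

```bash
python3 - <<'E'
from h import *
T=tool();np.save("T1.npy",T);cv2.imwrite("pics/w1.png",vision.grab_frame("wrist")[:,:,::-1]);print(T.round(4))
E
```

```text
[[-9.983e-01 -5.800e-02 -9.000e-04  4.974e-01]
 [-5.800e-02  9.983e-01  2.000e-04 -2.068e-01]
 [ 9.000e-04  3.000e-04 -1.000e+00  2.010e-01]
 [ 0.000e+00  0.000e+00  0.000e+00  1.000e+00]]
```

View pics/w1.png

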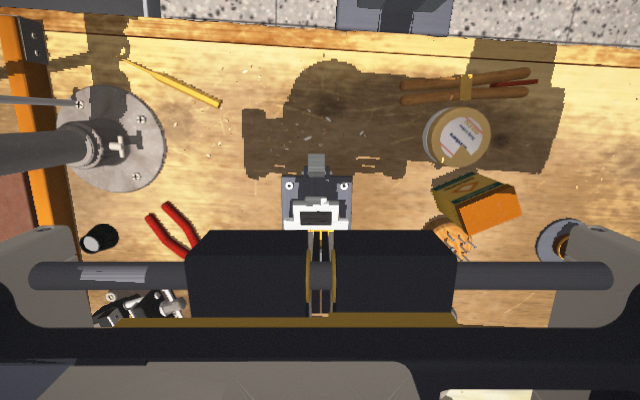

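```bash
python3 - <<'E'
import cv2
im=cv2.imread("pics/w1.png")[140:240,260:380]
cv2.imwrite("pics/w1c.png",cv2.resize(im,None,fx=6,fy=6,interpolation=cv2.INTER_CUBIC))
E
```

```text
(no output)
```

View pics/w1c.png

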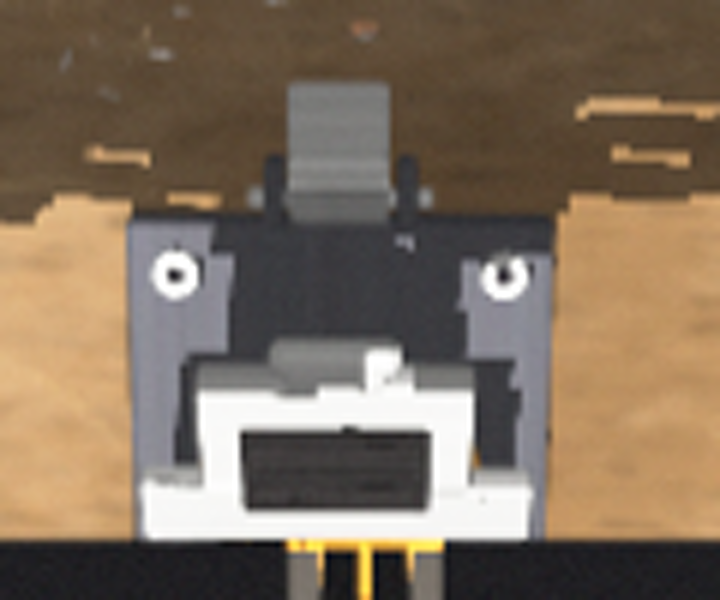

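Pad spans pixels x 300.5–331.7, y 211.7–225. The base's front top corners are at (281.7,176.2) and (352.2,176.2), and the front screws at (289.2,185.7) and (344,185.7).

```bash
python3 - <<'E'
from h import *
T=np.load("T1.npy");c=cam("wrist",T)
f=[on(c,u,.012) for u in((281.7,176.2),(352.2,176.2))];print(f)
y=f[1]-f[0];print(np.linalg.norm(y)); yaw=np.arctan2(-y[0],y[1]);print("yaw",yaw)
s=[on(c,u,.013) for u in((289.2,185.7),(344,185.7))];y=s[1]-s[0];print(s,np.linalg.norm(y),np.arctan2(-y[0],y[1]))
m=(f[0]+f[1])/2;X=np.array([np.cos(yaw),np.sin(yaw),0])
print("origin from base",m+.061*X)
for z,uv in((.070,(316.1,218)),):
    p=on(c,uv,z);print("pad",p,"origin",p+.026*X)
t=cam("top");print([on(t,(190+u/4,130+v/4),.012) for u,v in((518,200),(632,197),(645,368),(525,374))])
E
```

```text
[array([ 0.4977373 , -0.25056921,  0.012     ]), array([ 0.49299017, -0.16836158,  0.012     ])]
0.08234458635033559
yaw 0.05768150073762438
[array([ 0.50838113, -0.24139355,  0.013     ]), array([ 0.50467144, -0.1771204 ,  0.013     ])] 0.06438011640454352 0.05765350930244567
origin from base [ 0.55626228 -0.20594878  0.012     ]
pad [ 0.52654769 -0.20802986  0.07      ] origin [ 0.55250445 -0.20653097  0.07      ]
[array([ 0.61605431, -0.16611436,  0.012     ]), array([ 0.61827404, -0.24756878,  0.012     ]), array([ 0.49537655, -0.25585223,  0.012     ]), array([ 0.49106532, -0.17132584,  0.012     ])]
```

>>> nudge_tcp(
  offsets=[0, -0.03, -0.0025, 0.04, 0, 0, -0.03, -0.0025, 0.08, 0, 0, -0.03, -0.0025, 0.11, 0, 0, -0.03, -0.0025, 0.12, 0, 0, -0.03, -0.0025, 0.12, 0, 0, -0.03, -0.0025, 0.13, 0, 0, -0.025, -0.0025, 0.14, 0, 0, -0.022, -0.0025, 0.15, 0, 0, -0.02, -0.0025, 0.16, 0, 0, -0.019, -0.0025, 0.167, 0, 0, -0.019, -0.0025, 0.171, 0, 0, -0.019, -0.0025, 0.171, 0],
)

```text
t: 3.2
eef_pos: [0.5169, -0.208, 0.0303]
ee_rot: [-3.142, 0.0, -3.085]
force: [0.7, 0.3, 0.7]
width: 0.0004
gripper_force: 0.0
```

>>> nudge_tcp(
  offsets=[0, 0, 0, 0.002, 0, 0, 0, 0, 0.003, 0, 0, 0, 0, 0.004, 0, 0, 0, 0, 0.004, 0, 0, 0, 0, 0.004, 0],
)

```text
t: 3.62
eef_pos: [0.5168, -0.2081, 0.0269]
ee_rot: [-3.142, -0.0, -3.085]
force: [-3.3, 1.7, 7.5]
width: 0.0003
gripper_force: 3.7
```

```bash
python3 - <<'E'
from h import *
a=cv2.resize(vision.grab_frame("scene")[170:250,260:370,::-1],None,fx=3.6,fy=3.6,interpolation=cv2.INTER_CUBIC)
b=cv2.resize(vision.grab_frame("wrist")[140:240,260:380,::-1],None,fx=3,fy=3,interpolation=cv2.INTER_CUBIC)
o=np.zeros((300,760,3),np.uint8);o[:288,:396]=a;o[:300,400:760]=b
cv2.imwrite("pics/p1.png",o);print(probe_bus.get_state()['force'])
E
```

```text
[-3.41220979  1.73881338  7.10052135]
```

View pics/p1.png

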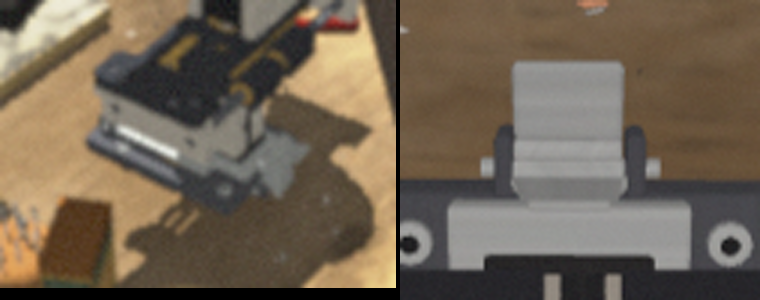

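The leaf is down level, and the catch hook is just at its front edge. I'll press on to the end stop.

>>> nudge_tcp(
  offsets=[0, 0, 0, 0.001, 0, 0, 0, 0, 0.002, 0, 0, 0, 0, 0.003, 0, 0, 0, 0, 0.003, 0],
)

```text
t: 4.05
eef_pos: [0.5168, -0.2081, 0.0251]
ee_rot: [-3.141, -0.0, -3.084]
force: [-7.6, 4.8, 21.1]
width: 0.0006
gripper_force: 10.4
```

>>> nudge_tcp(
  offsets=[0, 0, 0, -0.01, 0, 0, 0, 0, -0.05, 0, 0, 0, 0, -0.09, 0, 0, -0.03, 0, -0.13, 0, 0, -0.073, 0, -0.165, 0, 0, -0.073, 0, -0.165, 0, 0, -0.073, 0, -0.165, 0, 0, -0.073, 0, -0.165, 0, 0, -0.073, 0, -0.165, 0],
)

```text
t: 4.8
eef_pos: [0.5888, -0.2036, 0.1874]
ee_rot: [3.141, -0.002, -3.085]
force: [0.3, -0.4, -0.8]
width: 0.0001
gripper_force: 0.0
```

```bash
python3 - <<'E'
from h import *
T=tool();np.save("T2.npy",T);im=vision.grab_frame("wrist")[:,:,::-1];cv2.imwrite("pics/w2.png",im)
cv2.imwrite("pics/w2c.png",cv2.resize(im[120:240,250:390],None,fx=5,fy=5,interpolation=cv2.INTER_CUBIC))
E
```

```text
(no output)
```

View pics/w2c.png

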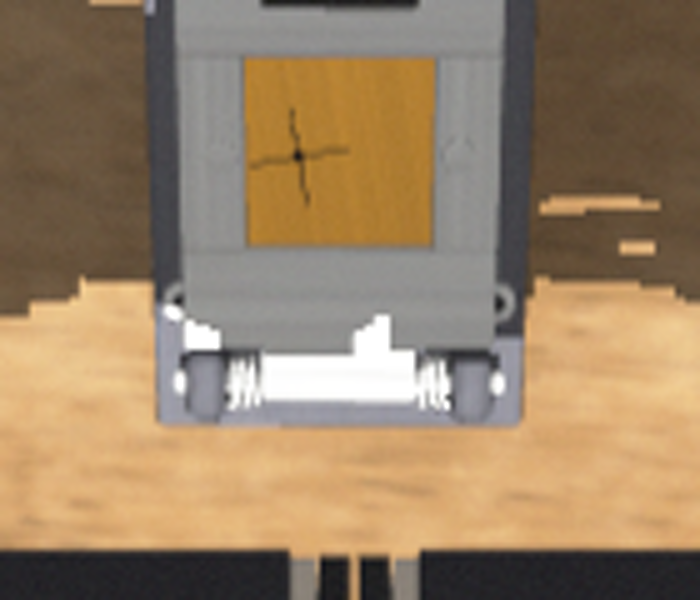

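Leaf stays level and caught. The punch mark is at full-image pixel (309.6,151).

```bash
python3 - <<'E'
from h import *
T=np.load("T2.npy");c=cam("wrist",T)
g=lambda u,v:(250+u/5,120+v/5)
print("mark",on(c,g(298,155),.015))
print("win",np.mean([on(c,g(*u),.025) for u in((245,57),(435,57),(433,246),(247,246))],0))
print("back corners",[on(c,g(*u),.012) for u in((158,425),(522,425))])
t,s=cam("top"),cam("scene")
print("drilltop tri",tri(t,(190+95/4,130+232/4),s,(197,236)))
print("stand foot",on(t,(190+143/4,130+271/4),.004))
E
```

```text
mark [ 0.55586488 -0.21575331  0.015     ]
win [ 0.55375822 -0.20665364  0.025     ]
back corners [array([ 0.61988933, -0.24515204,  0.012     ]), array([ 0.61519731, -0.16139214,  0.012     ])]
drilltop tri (array([0.56606371, 0.10410921, 0.15745669]), np.float64(0.0018734801583969519))
stand foot [0.56585445 0.10332368 0.004     ]
```

>>> nudge_tcp(
  offsets=[0.07, 0, 0, -0.04, 0, 0.07, -0.013, 0.307, -0.063, 0, 0.07, -0.013, 0.307, -0.063, 0, 0.07, -0.013, 0.307, -0.063, 0, 0.07, -0.013, 0.307, -0.063, 0, 0.07, -0.013, 0.307, -0.063, 0, 0.07, -0.013, 0.307, -0.063, 0, 0.07, -0.013, 0.307, -0.063, 0, 0.07, -0.013, 0.307, -0.063, 0, 0.07, -0.013, 0.307, -0.063, 0, 0.07, -0.013, 0.307, -0.063, 0, 0.07, -0.013, 0.307, -0.063, 0, 0.07, -0.013, 0.307, -0.063, 0],
)

```text
t: 5.93
eef_pos: [0.585, 0.1022, 0.2509]
ee_rot: [-3.141, -0.001, -3.086]
force: [0.9, 0.2, -0.2]
width: 0.0697
gripper_force: 0.0
```

```bash
python3 - <<'E'
from h import *
T=tool();np.save("T3.npy",T);im=vision.grab_frame("wrist")[:,:,::-1];cv2.imwrite("pics/w3.png",im)
c=cam("wrist",T);print(proj(c,[[.566,.104,.156],[.566,.104,0]]))
E
```

```text
[[322.1924159  179.18315047]
 [321.53162861 154.92412515]]
```

View pics/w3.png

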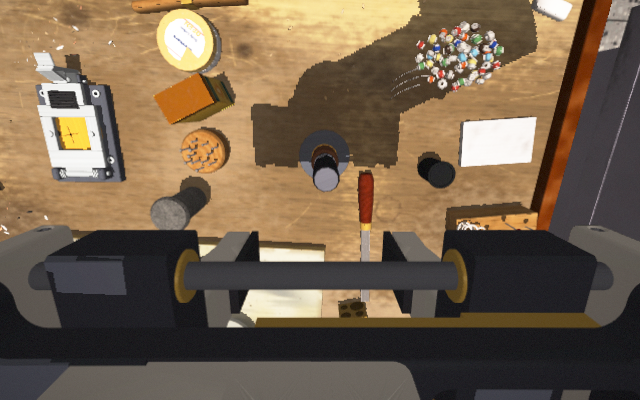

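Drill cap is centred at about (326,179) and the stand foot at about (325,155).

```bash
python3 - <<'E'
from h import *
T=np.load("T3.npy");c=cam("wrist",T);im=cv2.imread("pics/w3.png")
print(on(c,(326,179),.156),on(c,(325,155),.004))
g=cv2.cvtColor(im,cv2.COLOR_BGR2GRAY)[150:200,300:350];m=cv2.inRange(g,85,255)
n,l,st,ce=cv2.connectedComponentsWithStats(m)
for i in range(1,n):
    if st[i,4]>80:print(st[i],ce[i]+[300,150],on(c,ce[i]+[300,150],.156))
print(probe_bus.get_state()['q'].round(2) if hasattr(probe_bus.get_state()['q'],'round') else probe_bus.get_state()['q'])
E
```

```text
[0.56565982 0.10724008 0.156     ] [0.56531445 0.1085901  0.004     ]
[   0   11   50   39 1654] [324.44921403 182.34280532] [0.56865275 0.10608967 0.156     ]
[ 0.5   0.21 -0.14 -0.   -1.22 -2.02]
```

>>> nudge_tcp(
  offsets=[0.07, 0.019, 0.0055, 0, 0, 0.07, 0.019, 0.0055, 0.03, 0, 0.07, 0.019, 0.0055, 0.06, 0, 0.07, 0.019, 0.0055, 0.09, 0, 0.07, 0.019, 0.0055, 0.12, 0, 0.07, 0.019, 0.0055, 0.146, 0, 0.07, 0.019, 0.0055, 0.146, 0, 0.07, 0.019, 0.0055, 0.146, 0, 0.015, 0.019, 0.0055, 0.146, 0, 0.015, 0.019, 0.0055, 0.146, 0, 0.015, 0.019, 0.0055, 0.146, 0, 0.015, 0.019, 0.0055, 0.146, 0, 0.015, 0.019, 0.0055, 0.146, 0, 0.015, 0.019, 0.0055, 0.146, 0, 0.015, 0.019, 0.0055, 0.146, 0, 0.015, 0.019, 0.0055, 0.146, 0],
  grip_n=25,
)

```text
t: 7.32
eef_pos: [0.5661, 0.1075, 0.1056]
ee_rot: [-3.141, -0.0, -3.085]
force: [1.1, -5.8, 1.0]
width: 0.0236
gripper_force: 25.0
```

>>> nudge_tcp(
  offsets=[0.015, 0, -0.001, 0, 0, 0.015, 0, -0.001, -0.01, 0, 0.015, 0, -0.001, -0.03, 0, 0.015, 0, -0.001, -0.05, 0, 0.015, 0, -0.001, -0.07, 0, 0.015, 0, -0.001, -0.09, 0, 0.015, 0, -0.001, -0.11, 0, 0.015, 0, -0.001, -0.13, 0, 0.015, 0, -0.001, -0.13, 0, 0.015, 0, -0.001, -0.13, 0, 0.015, 0, -0.001, -0.13, 0],
)

```text
t: 8.23
eef_pos: [0.5656, 0.1068, 0.2351]
ee_rot: [3.141, -0.001, -3.085]
force: [0.1, 0.4, -1.4]
width: 0.0235
gripper_force: 24.9
```

```bash
python3 - <<'E'
from h import *
T=tool();np.save("T4.npy",T)
a=vision.grab_frame("wrist")[:,:,::-1];b=vision.grab_frame("scene")[:,:,::-1];cv2.imwrite("pics/w4.png",a);cv2.imwrite("pics/s4.png",b)
o=np.zeros((440,800,3),np.uint8);o[:400,:400]=cv2.resize(a[100:300,220:420],None,fx=2,fy=2);o[:440,400:800]=cv2.resize(b[110:330,100:300],(400,440))
cv2.imwrite("pics/v4.png",o)
P=T[:3,3];ax=T[:3,2];g=P-ax*arm.hold_point_z
print(g,"exp tip",g+[0,0,-.118]);c=cam("wrist",T);print(proj(c,[g+[0,0,-.118]]),proj(cam("scene"),[g+[0,0,-.118]]))
E
```

```text
[0.56563907 0.10675515 0.25393463] exp tip [0.56563907 0.10675515 0.13593463]
[[318.82856734 199.00659808]] [[199.05135811 245.26907059]]
```

View pics/v4.png

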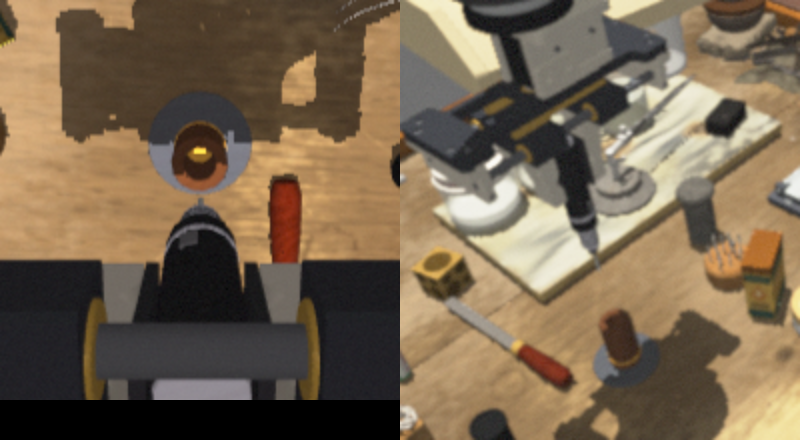

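Tip is at wrist pixel (320,199) and scene pixel (199,244), both within a pixel or so of the prediction, so the drill hangs upright. Next I carry it over.

>>> nudge_tcp(
  offsets=[0.015, 0.001, -0.01, 0, 0, 0.015, 0.003, -0.035, 0, 0, 0.015, 0.006, -0.07, 0, 0, 0.015, 0.009, -0.105, 0, 0, 0.015, 0.012, -0.14, 0, 0, 0.015, 0.015, -0.175, 0, 0, 0.015, 0.018, -0.21, 0, 0, 0.015, 0.021, -0.245, 0, 0, 0.015, 0.024, -0.28, 0, 0, 0.015, 0.027, -0.31, 0, 0, 0.015, 0.028, -0.322, 0, 0, 0.015, 0.028, -0.322, 0, 0, 0.015, 0.028, -0.322, 0.02, 0, 0.015, 0.028, -0.322, 0.05, 0, 0.015, 0.028, -0.322, 0.08, 0, 0.015, 0.028, -0.322, 0.085, 0, 0.015, 0.028, -0.322, 0.085, 0, 0.015, 0.028, -0.322, 0.085, 0],
)

```text
t: 9.83
eef_pos: [0.5571, -0.2161, 0.1514]
ee_rot: [-3.141, 0.0, -3.084]
force: [-0.5, 0.1, -1.2]
width: 0.0233
gripper_force: 24.9
```

```bash
python3 - <<'E'
from h import *
T=tool();np.save("T5.npy",T)
a=vision.grab_frame("wrist")[:,:,::-1];b=vision.grab_frame("scene")[:,:,::-1];cv2.imwrite("pics/w5.png",a);cv2.imwrite("pics/s5.png",b)
o=np.zeros((500,800,3),np.uint8);o[:500,:400]=cv2.resize(a[120:220,280:360],(400,500));o[:400,400:800]=cv2.resize(b[170:250,270:350],(400,400),interpolation=cv2.INTER_CUBIC)
cv2.imwrite("pics/v5.png",o)
P=T[:3,3];g=P-T[:3,2]*arm.hold_point_z;tp=g+[0,0,-.118]
print("exp tip",tp);M=[.5559,-.2157,.015]
print("wrist tip,mark",proj(cam("wrist",T),[tp,M]),"scene",proj(cam("scene"),[tp,M]))
E
```

```text
exp tip [ 0.55709906 -0.21605663  0.05219308]
wrist tip,mark [[318.95512744 198.88831843]
 [319.55496638 187.60810683]] scene [[314.15193909 193.67441897]
 [314.80071566 205.48132398]]
```

View pics/v5.png

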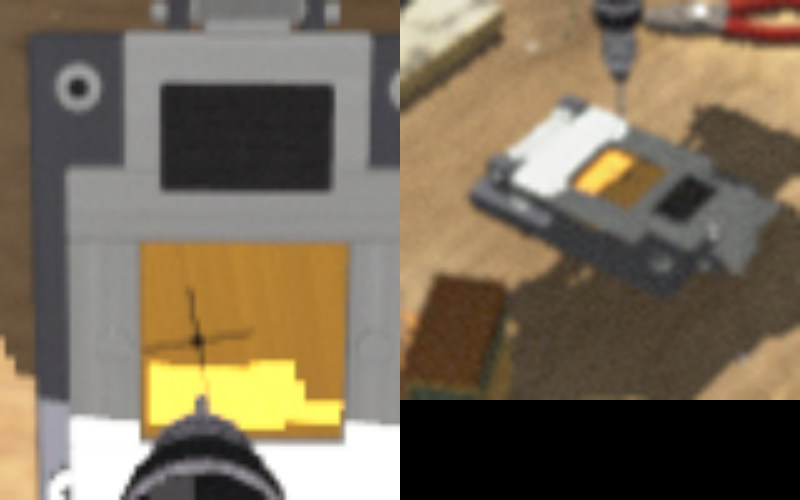

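Wrist view: tip (320,199.6), mark (319.4,188.2). Scene view: tip (314,192.6), mark about (314.8,205.5).

```bash
python3 - <<'E'
from h import *
T=np.load("T5.npy");c=cam("wrist",T);s=cam("scene")
print("tip tri",tri(c,(320,199.6),s,(314,192.6)),"wrist plane",on(c,(320,199.6),.052))
print("mark",on(c,(319.4,188.2),.015))
E
```

```text
tip tri (array([ 0.55657957, -0.21511867,  0.05639032]), np.float64(0.00017651159117504256)) wrist plane [ 0.55775515 -0.21509304  0.052     ]
mark [ 0.55651844 -0.21582036  0.015     ]
```

>>> nudge_tcp(
  offsets=[0.015, 0.001, -0.0007, 0.006, 0, 0.015, 0.001, -0.0007, 0.014, 0, 0.015, 0.001, -0.0007, 0.021, 0, 0.015, 0.001, -0.0007, 0.026, 0, 0.015, 0.001, -0.0007, 0.03, 0, 0.015, 0.001, -0.0007, 0.03, 0, 0.015, 0.001, -0.0007, 0.03, 0, 0.015, 0.001, -0.0007, 0.03, 0],
)

```text
t: 10.6
eef_pos: [0.5557, -0.2171, 0.1206]
ee_rot: [-3.141, 0.0, -3.085]
force: [-0.2, -0.5, -1.6]
width: 0.0234
gripper_force: 24.9
```

```bash
python3 - <<'E'
from h import *
T=tool();np.save("T6.npy",T)
a=vision.grab_frame("wrist")[:,:,::-1];b=vision.grab_frame("scene")[:,:,::-1];cv2.imwrite("pics/w6.png",a);cv2.imwrite("pics/s6.png",b)
o=np.zeros((500,800,3),np.uint8);o[:500,:400]=cv2.resize(a[160:210,300:340],(400,500),interpolation=cv2.INTER_CUBIC);o[:400,400:800]=cv2.resize(b[180:230,290:340],(400,400),interpolation=cv2.INTER_CUBIC)
cv2.imwrite("pics/v6.png",o)
tp=T[:3,3]-[0,0,.0996];M=[.5562,-.2158,.015]
print("exp tip",tp);print("wrist tip,mark",proj(cam("wrist",T),[tp,M]),"scene",proj(cam("scene"),[tp,M]))
E
```

```text
exp tip [ 0.55574562 -0.21710894  0.02100035]
wrist tip,mark [[318.88852142 198.76253127]
 [320.33348166 197.51369161]] scene [[315.14658048 203.38701432]
 [314.73201389 205.41295246]]
```

View pics/v6.png

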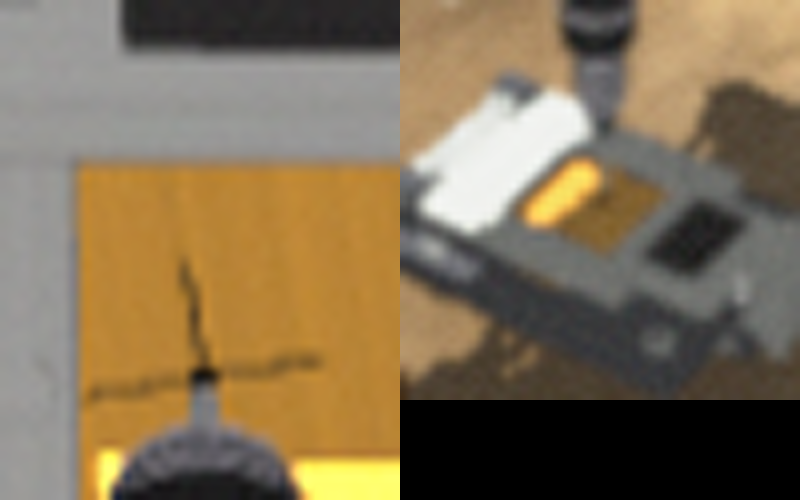

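Tip (320.4,198.5) sits right on the mark (320.3,197.5), about 6 mm up. I'll lower 1 mm, settle and hand in.

>>> nudge_tcp(
  offsets=[0.015, 0, 0, 0.001, 0, 0.015, 0, 0, 0.001, 0, 0.015, 0, 0, 0.001, 0, 0.015, 0, 0, 0.001, 0, 0.015, 0, 0, 0.001, 0, 0.015, 0, 0, 0.001, 0],
)

```text
t: 11.2
eef_pos: [0.5556, -0.217, 0.1195]
ee_rot: [-3.142, 0.0, -3.085]
force: [-0.3, 0.5, -0.8]
width: 0.0234
gripper_force: 24.9
```

```bash
python3 -c "
from station import arm, vision, probe_bus, job_done
print(job_done())"
```

```text
the job is handed in; nothing more can be done
None
```

I handed the job in at 11.2 s with the leaf caught and the drill held upright and still, its tip over the punch mark about 5 mm above the blank by the arm's own position readings; the hand-in gave no pass/fail result.

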